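# Scrape a resin printer's build plate clean and lay it out to dry

## Task

Clean the resin chips off the build plate: swing the clamp lever fully shut over the plate and pull the waste drawer fully open, then, with the plate kept clamped, push every chip off the plate into the drawer with the scraper block; a chip that lands elsewhere must end up in the drawer too. After that swing the clamp lever fully open, and finish with the plate lying face up in the middle of the grey drying mat, the scraper lying in the middle of the black tool pad, and the drawer fully shut with all the chips in it. Leave the other things on the bench where they are.

Things in the scene. Friction and masses are not known exactly. Their poses are not given: they have to be found in the camera images.
- plate: aluminium build plate, loose, 0.24 kg, in its nest on the station. Top slab 140 (its x) x 64 (its y) x 8 mm on a foot 110 x 48 x 6 mm; origin: centre of the foot's underside, z up through the work face. Starts at station x -58, z 85 mm, overhanging the drawer end by 8 mm; the foot sits between 5 mm lips. Its 64 mm wide sides can be gripped: the deck is free for 45 mm beside them.
- station: fixed scraping station: box 220 (its x, -120 to +100) x 160 (its y) mm with a flat deck 85 mm above the table. Origin on the table, z up. The drawer end is its -x, pointing roughly to world -y. Axes parallel to the nested plate's. Beside the plate's rear end a black pivot block (30 mm square, 15 mm high on the deck) at station x 0, y +50 mm carries the clamp lever.
- drawer (a joint): travel of the station's waste drawer along station -x: 0 fully shut, 0.12 m fully open. Stiff slide: about 1 N, it stays where left.
- drawer_handle (a point): middle of the drawer's handle: round steel bar 10 mm thick, 90 mm long along station y, 62 mm above the table, 50 mm out from the drawer front; can be pinched from above. Moves with the drawer; axes as the station's.
- drawer_in (a point): centre of the drawer's inner floor, 10 mm above the table; inside 154 (station x) x 128 (station y) mm, walls to 60 mm and the front to 71 mm above the table. Moves with the drawer; axes as the station's. Fully open, the drawer lies uncovered for 110 mm out from the station's end.
- clamp (a joint): clamp lever's angle about its upright hinge: 0 shut (arm across the plate's rear end towards station -y, 2 mm above the plate, which then cannot be lifted), 1.75 rad fully open (arm towards station +x). The arm's direction in the station frame is (sin, -cos) of the angle. Friction of 0.06 N m holds it where it is left.
- clamp_hinge (a point): on the lever's upright hinge axis at mid-height of the arm, 105 mm above the table.
- clamp_knob (a point): mid-height of the lever's black upright knob at the arm's end, 107 mm from the hinge axis: a cylinder 16 mm across, from 108 to 144 mm above the table. The arm is flat steel 18 mm wide, from 102 to 110 mm above the table; when shut it covers station x -9 to +9 mm.
- scraper: scraper block, yellow plastic with steel edges along all four long edges (any long face may be down): 48 mm long (its y) x 36 x 36 mm, 0.12 kg; narrower than the plate, so it can take several strokes. Origin: its centre. Starts on the tool pad.
- pad_top (a point): centre of the top of the tool pad, a fixed black rubber sheet 130 (x) x 150 (y) x 3 mm on the robot's right; its top is 3 mm above the table.
- mat_top (a point): centre of the top of the drying mat, a fixed grey fabric sheet 200 (x) x 130 (y) x 3 mm on the robot's left; its top is 3 mm above the table.
- chip0: loose chip of cured blue resin, 14 x 10 x 9 mm (with a 2 mm nib on top), 14 g, origin at its centre; three to six such chips lie on the front half of the plate's face, the half nearer the drawer (plate x -60 to -8 mm).
- chip1: loose chip of cured blue resin, 12 x 11 x 9 mm (with a 2 mm nib on top), 14 g, origin at its centre; three to six such chips lie on the front half of the plate's face, the half nearer the drawer (plate x -60 to -8 mm).
- chip2: loose chip of cured blue resin, 14 x 11 x 9 mm (with a 2 mm nib on top), 14 g, origin at its centre; three to six such chips lie on the front half of the plate's face, the half nearer the drawer (plate x -60 to -8 mm).
- chip3: loose chip of cured blue resin, 14 x 10 x 9 mm (with a 2 mm nib on top), 14 g, origin at its centre; three to six such chips lie on the front half of the plate's face, the half nearer the drawer (plate x -60 to -8 mm).
- chip4: loose chip of cured blue resin, 12 x 11 x 9 mm (with a 2 mm nib on top), 14 g, origin at its centre; three to six such chips lie on the front half of the plate's face, the half nearer the drawer (plate x -60 to -8 mm).
- chip5: loose chip of cured blue resin, 14 x 11 x 9 mm (with a 2 mm nib on top), 14 g, origin at its centre; three to six such chips lie on the front half of the plate's face, the half nearer the drawer (plate x -60 to -8 mm).
- spray: bystander, not part of the job: white spray bottle, 68 mm across, 185 mm high; origin at its underside.
- jar: bystander, not part of the job: amber jar, 64 mm across, 100 mm high; origin at its underside.
- spatula: bystander, not part of the job: orange plastic spatula, 200 mm long, lying; origin at its underside.
- tape: bystander, not part of the job: roll of tape, 84 mm across, 20 mm high; origin at its underside.
- beaker: bystander, not part of the job: clear beaker, 70 mm across, 85 mm high; origin at its underside.
- bracket: bystander, not part of the job: blue printed L-bracket, 50 x 35 mm, 40 mm high; origin at its underside.
There are look-alikes about, which are no part of the job. There is more than one size of the scraper; the one meant has the size given above. Of the things that look like the plate, the larger one is meant.

How it is judged (in metres and radians):
On the way, in this order (a step that is already met when the one before it is completed fails the run):
1. the clamp lever is shut over the plate (under 0.1 rad) and the drawer is open (over 0.1 m) (value of joint clamp below 0.1 rad and value of joint drawer above 0.1 m and distance of plate from where it was at the start of the episode below 0.01 m), for 0.2 s.
2. the scraper, in the gripper, pushes against a chip while the plate is clamped (value of joint clamp below 0.1 rad and contact force between the fingers and scraper above 0.5 N and (contact force between scraper and chip0 above 0.02 N or contact force between scraper and chip1 above 0.02 N or contact force between scraper and chip2 above 0.02 N or contact force between scraper and chip3 above 0.02 N or contact force between scraper and chip4 above 0.02 N or contact force between scraper and chip5 above 0.02 N)), for 0.02 s.
3. every chip is in the drawer, the plate still clamped (x of chip0 in the frame of drawer_in between -0.078 and 0.078 m and y of chip0 in the frame of drawer_in between -0.066 and 0.066 m and z of chip0 in the frame of drawer_in between -0.004 and 0.045 m and x of chip1 in the frame of drawer_in between -0.078 and 0.078 m and y of chip1 in the frame of drawer_in between -0.066 and 0.066 m and z of chip1 in the frame of drawer_in between -0.004 and 0.045 m and x of chip2 in the frame of drawer_in between -0.078 and 0.078 m and y of chip2 in the frame of drawer_in between -0.066 and 0.066 m and z of chip2 in the frame of drawer_in between -0.004 and 0.045 m and x of chip3 in the frame of drawer_in between -0.078 and 0.078 m and y of chip3 in the frame of drawer_in between -0.066 and 0.066 m and z of chip3 in the frame of drawer_in between -0.004 and 0.045 m and x of chip4 in the frame of drawer_in between -0.078 and 0.078 m and y of chip4 in the frame of drawer_in between -0.066 and 0.066 m and z of chip4 in the frame of drawer_in between -0.004 and 0.045 m and x of chip5 in the frame of drawer_in between -0.078 and 0.078 m and y of chip5 in the frame of drawer_in between -0.066 and 0.066 m and z of chip5 in the frame of drawer_in between -0.004 and 0.045 m and value of joint clamp below 0.1 rad), for 0.2 s.
4. the clamp lever is swung open again (over 1.4 rad) (value of joint clamp above 1.4 rad), for 0.2 s.
At the end, for the whole second after the job is handed in: all chips inside the drawer, drawer shut to within 8 mm, clamp lever open beyond 1.4 rad, plate flat and face up at rest on the drying mat with its centre within 50 mm of the mat's, scraper lying at rest on the tool pad with its centre within 55 mm of the pad's (x of chip0 in the frame of drawer_in between -0.078 and 0.078 m and y of chip0 in the frame of drawer_in between -0.066 and 0.066 m and z of chip0 in the frame of drawer_in between -0.004 and 0.045 m and x of chip1 in the frame of drawer_in between -0.078 and 0.078 m and y of chip1 in the frame of drawer_in between -0.066 and 0.066 m and z of chip1 in the frame of drawer_in between -0.004 and 0.045 m and x of chip2 in the frame of drawer_in between -0.078 and 0.078 m and y of chip2 in the frame of drawer_in between -0.066 and 0.066 m and z of chip2 in the frame of drawer_in between -0.004 and 0.045 m and x of chip3 in the frame of drawer_in between -0.078 and 0.078 m and y of chip3 in the frame of drawer_in between -0.066 and 0.066 m and z of chip3 in the frame of drawer_in between -0.004 and 0.045 m and x of chip4 in the frame of drawer_in between -0.078 and 0.078 m and y of chip4 in the frame of drawer_in between -0.066 and 0.066 m and z of chip4 in the frame of drawer_in between -0.004 and 0.045 m and x of chip5 in the frame of drawer_in between -0.078 and 0.078 m and y of chip5 in the frame of drawer_in between -0.066 and 0.066 m and z of chip5 in the frame of drawer_in between -0.004 and 0.045 m and value of joint drawer below 0.008 m and value of joint clamp above 1.4 rad and horizontal distance between plate and mat_top below 0.05 m and z of plate in the frame of mat_top between -0.006 and 0.012 m and angle between plate's own z axis and vertical below 0.12 rad and linear speed of each of plate, scraper below 0.03 m/s and horizontal distance between scraper and pad_top below 0.055 m and z of scraper in the frame of pad_top between 0.01 and 0.026 m); the robot touches nothing.
It fails at once if a bystander on the bench is moved more than 40 mm (distance of any of spray, jar, spatula, tape, beaker, bracket from where it was at the start of the episode above 0.04 m).
Of chip0, chip1, chip2, chip3, chip4, chip5 only 3 to 6 are there at a start; the rules pass over those that are not, and their reading is None.
At some moment in a run one of scraper may be knocked a few centimetres aside while the robot is not near it.
Once in a run the grip may slacken for a moment while it holds something.
It also fails if it takes over 208 s, if anything falls off the work surface, if the arm or the gripper's body presses on something with over 40 N, if the wrist force passes 120 N, or if a joint passes its speed limit or range.

## Robot

A 6-joint arm with a two-finger parallel gripper is mounted at the origin on the work surface. World frame = base frame: x ahead of the robot, y to its left, z up, the work surface at z = 0. Lengths are in m, angles in degrees, forces in N, time in s.
With the tool pointing down it reaches from about 0.375 to 0.9 m from the base axis. Payload 3.1 kg.
Tool frame: the origin (TCP) lies at the very end of the fingers, on their centre line; the grasp point (between the pads) lies 19 mm behind it; z points along the fingers, y is the line along which they close (so a half turn about z gives the same grasp; the last joint's range is limited). The gripper opens to 87 mm and grips with 3 to 60 N. Pads are 19 mm wide; open, the fingers measure 117 mm over their backs; the gripper's body (75 mm by 190 mm) begins 51 mm behind the grasp point.
Start: joints at [-80.014, 30.224, 82.088, -0, 67.689, -10.227], TCP at [0.216, -0.586, 0.198] pointing down, gripper open.
Joint ranges: [-176.69, 176.69], [-43.24, 126.21], [12.49, 139.97], [-82, 262], [0, 151.66], [-163.58, 163.58]. Speed limits (degrees/s): [159.86, 159.86, 180, 180, 180, 180].

## Interface

Orientations are given as a 3x3 rotation matrix whose columns are the frame's x, y, z axes.
In Python, from station import bot gives the robot as it stands. Calls block until the motion is done:
- bot.movep(position, orientation): joint-space move of the TCP to a pose.
- bot.move_l(position, max_speed=0.15, rot=None, max_force=None): straight line of the TCP; rot=None keeps the orientation; max_speed is the mean speed in m/s. With max_force (N) it stops when the force on the tool has changed by that much, and returns True; else False.
- bot.goto_joints(angles): joint-space move.
- bot.ungrasp() and bot.grasp(newtons=None): open the fingers fully, or close them until they stop; newtons is the grip in N (None keeps the last).
- bot.pause(seconds).
- bot.ik(position, orientation): joint angles nearest the present ones, or None.
- bot.snapshot(name): name is "scene" or "top"; returns a dict with "img" (400x640x3 uint8, red, green, blue), "fx", "fy", "cx", "cy" (pixels), "eye" and "rotation" of the camera in the world. Camera axes: x right, y down, z forward; pixel columns grow to the right and rows downward; lengths in m; the calibration is good to about 2 mm. A picture is of the moment at which its call begins. There is no depth.
A pose or a line that the arm cannot do raises bot.MotionError and nothing moves.
- bot.job_done(): hands the job in; it is judged then, once.
Trained networks look in a picture, given as the dict that the camera call returned (one of the last four; its "shot" number tells which), for a name from the list of things; names that differ only in an ending like _2 or _b are one class to them, and where a whole thing is asked for, a point or a joint stands for the part that bears it (a point fixed in the world has none). Each returns a list of dicts, best first, with "conf" (0 to 1); they miss things now and then, are a little off and sometimes report something else, mostly with a low value. They report only what shows in the picture. A call takes as long as a camera call. They do not tell look-alikes from the thing itself.
- bot.spot_in(picture, query): "position" ([x, y, z] in m, in the coordinates of the camera as it stood for that picture, good to about 4 mm: the middle of the surface that is visible of it).
- bot.tip_of(picture, query): "position" ([x, y, z] in m, in the coordinates of the camera as it stood for that picture, good to about 4 mm: a listed point, or the origin of a listed thing).
Readings, each from a call of its own:
- bot.current_clock(): time.
- bot.current_joints(): joint angles.
- bot.current_joint_velocities(): joint speeds.
- bot.current_joint_efforts(): joint torques, N m.
- bot.current_tool_pos(): TCP position.
- bot.current_ee_rot(): TCP orientation.
- bot.current_contact_force(): force on the tool from outside, world axes, zero at the start.
- bot.current_torque(): the same for the moment, N m.
- bot.current_gripper_width(): opening from 0.0 (shut) to 1.0 (fully open).
- bot.current_gripper_force(): force on a finger pad.
Only numpy, scipy, OpenCV 4.12 (cv2) and the standard library are available. Lean on these libraries where they do the work, as an engineer would, in place of code of your own. Each camera call takes 0.05 s, during which the arm holds its last target. There are 200 camera calls.

## Working session

There is one attempt and no reset: what is moved stays moved. The work goes in short steps, each a Python script; the robot and the scene stay as the last script left them, time stands still between calls to the robot, and variables do not carry over. Pictures are saved under pics/ and viewed, at most 14 in all, crops included, and the job is handed in when it is done.

```bash
ls; mkdir -p pics
cat > h.py <<'E'
import numpy as np, cv2
from station import bot
def w(s,p): return np.array(s["eye"])+np.array(s["rotation"])@np.array(p)
def px(s,P):
    c=np.array(s["rotation"]).T@(np.array(P)-np.array(s["eye"])); return np.array([s["cx"]+s["fx"]*c[0]/c[2], s["cy"]+s["fy"]*c[1]/c[2]])
def ray(s,u,v,z):
    d=np.array(s["rotation"])@np.array([(u-s["cx"])/s["fx"],(v-s["cy"])/s["fy"],1]); e=np.array(s["eye"]); return e+d*(z-e[2])/d[2]
def save(s,n,crop=None,k=1):
    im=s["img"][...,::-1]
    if crop: a,b,c,d=crop; im=im[b:d,a:c]
    cv2.imwrite("pics/"+n+".png",cv2.resize(im,None,fx=k,fy=k,interpolation=cv2.INTER_CUBIC))
def find(s,q,f="tip_of"):
    return [(round(r["conf"],2),w(s,r["position"]).round(4),px(s,w(s,r["position"])).round()) for r in getattr(bot,f)(s,q)]
E
python3 - <<'E'
from h import *
for n in("scene","top"):
    s=bot.snapshot(n); save(s,n+"0"); print(n,s["fx"],np.array(s["eye"]).round(3),np.array(s["rotation"]).round(3).tolist())
    for q in ["plate","station","drawer_handle","drawer_in","clamp_hinge","clamp_knob","scraper","pad_top","mat_top","chip0","spray","jar","spatula","tape","beaker","bracket"]:
        print(q,*[(c,p.tolist(),u.tolist()) for c,p,u in find(s,q)])
print(bot.current_clock())
E
```

```text
pics
scene 473.61852014986187 [ 0.904 -0.714  0.865] [[0.91, 0.277, -0.309], [0.415, -0.624, 0.662], [-0.009, -0.731, -0.683]]
plate (0.93, [0.5507, 0.0332, 0.0854], [307.0, 209.0]) (0.69, [0.346, 0.0459, -0.0001], [240.0, 208.0])
station (0.85, [0.5393, 0.0938, 0.0051], [313.0, 216.0])
drawer_handle (0.94, [0.5678, -0.0904, 0.0618], [291.0, 254.0]) (0.58, [0.6926, -0.3118, -0.0036], [300.0, 374.0]) (0.42, [0.5795, -0.0099, 0.1064], [310.0, 218.0])
drawer_in (0.69, [0.5437, 0.0412, 0.0101], [306.0, 228.0])
clamp_hinge (0.59, [0.4901, 0.0861, 0.1054], [294.0, 183.0])
clamp_knob (0.57, [0.5116, 0.1888, 0.1268], [318.0, 156.0])
scraper (0.84, [0.5242, -0.3684, 0.0202], [209.0, 359.0]) (0.55, [0.4888, -0.2124, 0.0139], [235.0, 295.0]) (0.55, [0.5133, -0.3693, 0.0057], [205.0, 361.0])
pad_top (0.87, [0.514, -0.3676, 0.0048], [206.0, 361.0]) (0.34, [0.3483, -0.2067, 0.0032], [185.0, 276.0])
mat_top (0.93, [0.4924, 0.3809, 0.0024], [338.0, 152.0]) (0.35, [0.7299, 0.1383, 0.0007], [388.0, 227.0])
chip0 (0.66, [0.5685, -0.093, 0.0635], [291.0, 254.0]) (0.6, [0.5354, -0.0185, 0.1032], [292.0, 
[... 1905 characters left out ...]
], [314.0, 222.0]) (0.35, [0.536, -0.017, 0.1044], [325.0, 219.0]) (0.35, [0.5537, 0.0175, 0.1006], [311.0, 213.0]) (0.18, [0.5458, 0.0271, 0.0859], [307.0, 217.0])
spray (0.84, [0.7538, -0.131, 0.0028], [364.0, 147.0])
jar (0.75, [0.7309, 0.1356, -0.0029], [269.0, 156.0]) (0.44, [0.553, 0.0183, 0.101], [310.0, 213.0])
spatula (0.65, [0.6959, -0.3157, 0.0024], [430.0, 167.0])
tape (0.72, [0.3175, 0.2174, -0.0035], [235.0, 307.0]) (0.59, [0.4909, 0.0863, 0.1094], [283.0, 237.0]) (0.37, [0.5282, 0.0085, 0.0997], [314.0, 223.0])
beaker (0.77, [0.7467, 0.3339, -0.0017], [198.0, 150.0]) (0.16, [0.5724, -0.0904, 0.0626], [352.0, 208.0])
bracket (0.75, [0.3496, -0.2109, 0.0022], [397.0, 294.0])
1.7
```

View pics/scene0.png

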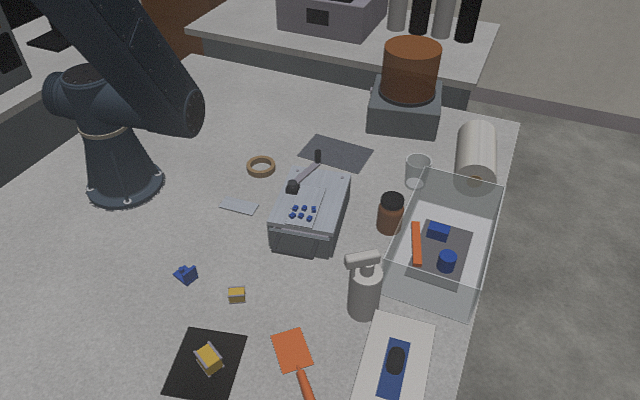

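Run:
```python
import cv2
i=cv2.imread("pics/top0.png")[120:320,150:500]; cv2.imwrite("pics/top0c.png",cv2.resize(i,None,fx=2.28,fy=2.28,interpolation=cv2.INTER_CUBIC))
```

```text
(no output)
```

View pics/top0c.png

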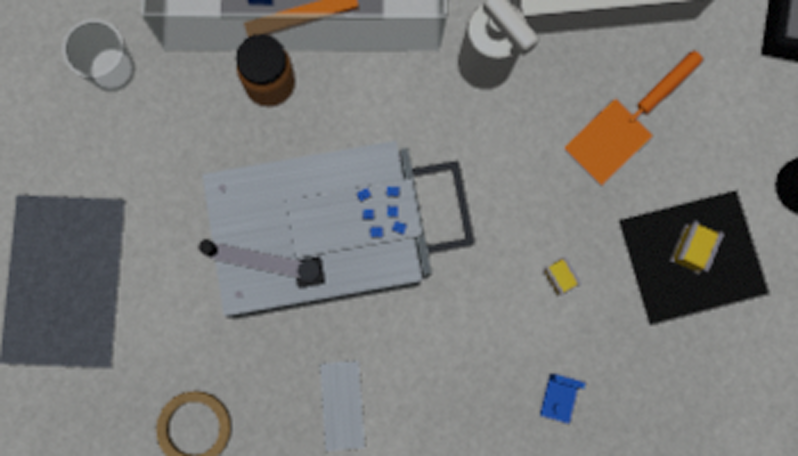

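Look-alikes:
- **Scraper:** the large yellow block on the pad (scene 209,359; top 455,230) or the small one on the bench (scene 236,295; top 396,240). I choose the large one on the black pad.
- **Plate:** the one in the station nest (scene 307,209) or the small one on the bench (scene 240,208). I choose the nested one.

There are six blue chips, and the lever is part open. Next I refine the station pose and take a close crop of the scraper.

Run:
```python
from h import *
from scipy.optimize import least_squares
import json
obs={q:[] for q in["plate","station","drawer_handle","clamp_hinge","clamp_knob","scraper","pad_top","mat_top"]}
chips=[]
for k in range(3):
  for n in("scene","top"):
    s=bot.snapshot(n)
    for q in obs:
        r=find(s,q)
        if q=="scraper": r=[x for x in r if x[1][1]<-.3]
        if q=="plate": r=[x for x in r if abs(x[1][0]-.55)<.02]
        if r: obs[q].append(r[0][1])
    chips+=[x[1] for x in find(s,"chip0") if x[1][2]>.095 and x[0]>.3]
    m=cv2.inRange(cv2.cvtColor(s["img"],cv2.COLOR_RGB2HSV),(18,110,60),(35,255,255))
    cs,_=cv2.findContours(m,cv2.RETR_EXTERNAL,cv2.CHAIN_APPROX_NONE)
    if k==0:
      for c in cs:
        if cv2.contourArea(c)>30:
            P=np.array([ray(s,*p[0],.039)[:2] for p in c],dtype=np.float32)*1000
            print(n,"yellow",cv2.contourArea(c),[np.round(a,1) for a in cv2.minAreaRect(P)])
      if n=="top": save(s,"scr",(380,190,500,270),6)
M={q:np.median(v,axis=0) for q,v in obs.items()}
for q,v in M.items(): print(q,v.round(4),np.std(obs[q],axis=0).round(4),len(obs[q]))
def f(p):
    x,y,t,hx=p; R=np.array([[np.cos(t),-np.sin(t)],[np.sin(t),np.cos(t)]]); r=[]
    for q,l in dict(plate=(-.058,0),station=(0,0),clamp_hinge=(0,.05),drawer_handle=(hx,0)).items(): r+=list(R@l+[x,y]-M[q][:2])
    return r
o=least_squares(f,[.54,.09,1.71,-.178]); print(o.x,np.degrees(o.x[2]),np.round(o.fun,4))
x,y,t,hx=o.x; R=np.array([[np.cos(t),-np.sin(t)],[np.sin(t),np.cos(t)]])
k=R.T@(M["clamp_knob"][:2]-M["clamp_hinge"][:2]);print("clamp",np.arctan2(k[0],-k[1]),np.hypot(*k))
print("chips",np.array([R.T@(c[:2]-[x,y]) for c in sorted(chips,key=lambda c:c[0])]).round(3).tolist())
json.dump(dict(x=x,y=y,t=t,hx=hx,M={q:v.tolist() for q,v in M.items()}),open("st.json","w"))
```

```text
scene yellow 364.0 [array([ 530.4, -375.9]), array([32.8, 60.1]), np.float64(64.0)]
scene yellow 83.5 [array([ 497.1, -215.4]), array([32.3, 17.7]), np.float64(30.6)]
top yellow 723.0 [array([319. , 211.9]), array([76. , 76.9]), np.float64(46.0)]
top yellow 73.0 [array([ 489.1, -208. ]), array([33.4, 17.9]), np.float64(29.6)]
top yellow 164.0 [array([ 522.9, -364. ]), array([35.9, 52.2]), np.float64(64.3)]
top yellow 253.0 [array([ 862.6, -544.2]), array([ 17.1, 146.3]), np.float64(78.4)]
top yellow 687.5 [array([1122.5, -793.6]), array([274.3, 105.3]), np.float64(83.1)]
plate [0.5465 0.0323 0.0872] [0.0026 0.0017 0.0009] 6
station [0.5403 0.09   0.0026] [0.0772 0.091  0.0024] 6
drawer_handle [ 0.5684 -0.093   0.0634] [0.0024 0.0016 0.0019] 5
clamp_hinge [0.4888 0.0837 0.1094] [0.0018 0.0005 0.0035] 6
clamp_knob [0.51  0.188 0.126] [0.0019 0.0015 0.0019] 6
scraper [ 0.5214 -0.3677  0.0228] [0.0014 0.0017 0.0011] 6
pad_top [ 0.5155 -0.371   0.0057] [0.0194 0.1589 0.038 ] 6
mat_top [0.488  0.3793 0.0014] [0.0023 0.0021 0.0018] 6
[ 0.53895302  0.09039823  1.72583259 -0.18574562] 98.88292343666271 [ 0.0014  0.0008 -0.0013  0.0003  0.0007 -0.001  -0.0008 -0.0001]
clamp 1.2160597251205933 0.10636386839524031
chips [[-0.08, 0.023], [-0.079, 0.022], [-0.08, 0.022], [-0.081, 0.02], [-0.078, 0.019], [-0.077, 0.018], [-0.108, 0.023], [-0.109, 0.021], [-0.106, 0.02], [-0.109, 0.02], [-0.108, 0.02], [-0.108, 0.02], [-0.074, 0.002], [-0.074, -0.0], [-0.072, -0.001], [-0.1, 0.003], [-0.099, 0.003], [-0.072, -0.002], [-0.075, -0.002], [-0.101, 0.0], [-0.103, 0.0], [-0.075, -0.004], [-0.099, -0.002], [-0.1, -0.003], [-0.068, -0.023], [-0.07, -0.023], [-0.07, -0.023], [-0.103, -0.018], [-0.072, -0.023], [-0.074, -0.023], [-0.104, -0.02], [-0.073, -0.025], [-0.101, -0.021], [-0.102, -0.022], [-0.105, -0.025], [-0.105, -0.026]]
```

View pics/scr.png

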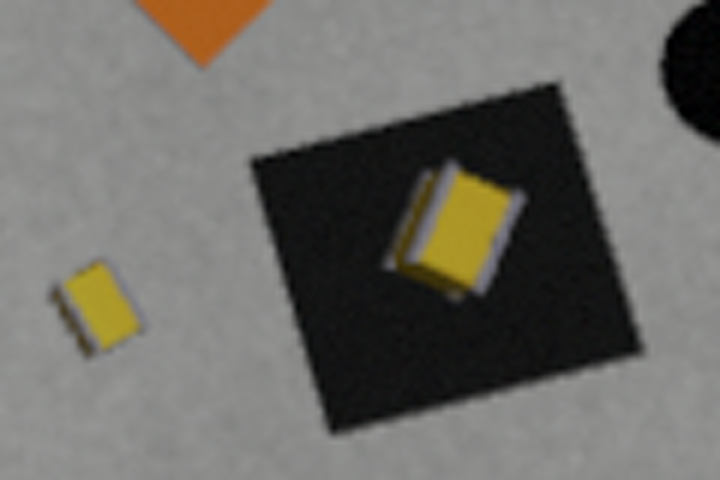

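Big scraper confirmed on the pad, at crop (465,230), with its long axis at about -25° in world. Now I swing the lever shut and pull the drawer open.

```bash
cat >> h.py <<'E'
import json
S=json.load(open("st.json")); T=S["t"]
R2=np.array([[np.cos(T),-np.sin(T)],[np.sin(T),np.cos(T)]])
def st(x,y,z): return [*(R2@[x,y]+[S["x"],S["y"]]),z]
def rot(a): y=np.array([np.cos(a),np.sin(a),0]); z=np.array([0,0,-1.]); return np.column_stack([np.cross(y,z),y,z])
def down(p,a):
    "rotation with tool y at world angle a (mod pi), the one leaving the wrist most central"
    c=[(abs(q[5]),i) for i in(0,1) for q in[bot.ik(p,rot(a+i*np.pi))] if q is not None]
    return a+min(c)[1]*np.pi
def up(z=.26): p=bot.current_tool_pos(); bot.move_l([p[0],p[1],z],.2)
def over(p,a,z=.26):
    a=down([p[0],p[1],z],a); bot.movep([p[0],p[1],z],rot(a)); return a
def stat(m): print(m,np.round(bot.current_tool_pos(),4),"w",round(bot.current_gripper_width(),3),"F",np.round(bot.current_contact_force(),1),"g",round(bot.current_gripper_force(),1),"t",round(bot.current_clock(),1))
def swing(a0,a1):
    K=lambda c:st(.107*np.sin(c),.05-.107*np.cos(c),.114)
    ang=lambda c:T+c   # tangent direction of the arm
    bot.ungrasp(); mid=(a0+a1)/2
    off=down([*K(mid)[:2],.26],ang(mid))-ang(mid)
    bot.movep([*K(a0)[:2],.26],rot(ang(a0)+off)); bot.move_l(K(a0),.15); bot.grasp(15); stat("knob")
    n=int(np.ceil(abs(a1-a0)/.15))
    for c in np.linspace(a0,a1,n+1)[1:]:
        if bot.move_l(K(c),.1,rot=rot(ang(c)+off),max_force=25): print("stop at",c); break
    stat("swung"); bot.ungrasp(); up()
E
python3 - <<'E'
from h import *
up()
swing(1.216,-.01)
# hook drawer
p=st(S["hx"]+.022,0,.045); bot.grasp(5); a=over(p,T+np.pi/2)
print(bot.move_l(p,.1,max_force=15)); stat("hook")
q=st(S["hx"]+.022-.133,0,.045); print(bot.move_l(q,.06,max_force=20)); stat("pulled"); print(R2.T@(np.array(bot.current_tool_pos()[:2])-[S["x"],S["y"]]))
bot.move_l(st(S["hx"]+.022-.118,0,.045),.1); up()
s=bot.snapshot("top"); save(s,"t1",(170,100,490,300),2.5)
for q in("drawer_handle","clamp_knob"): print(q,find(s,q)[:2])
E
```

```text
knob [0.5108 0.1876 0.114 ] w 0.167 F [ 0.3  0.4 -0.7] g 15.0 t 10.6
swung [0.5947 0.1006 0.114 ] w 0.174 F [-0.   4.6 -0.1] g 15.0 t 13.2
False
hook [ 0.5646 -0.0715  0.0454] w 0.007 F [-0.4  1.1  0.4] g 0.0 t 20.9
False
pulled [ 0.5847 -0.2025  0.045 ] w 0.006 F [-0.5  0.1  0.3] g 0.0 t 23.3
[-2.96445535e-01 -1.41680728e-06]
drawer_handle [(0.68, array([ 0.5702, -0.089 ,  0.0622]), array([352., 208.]))]
clamp_knob [(0.95, array([0.5928, 0.0992, 0.1287]), array([277., 195.]))]
```

View pics/t1.png

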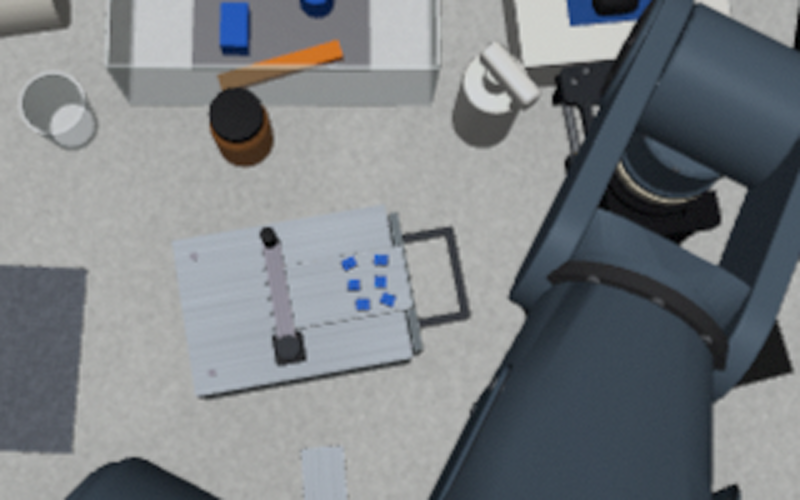

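The lever is shut, with the knob at (268,237). The drawer handle still shows in its shut place at (460,270), so the hook didn't take. I'll check from both cameras.

Run:
```python
from h import *
stat("")
s=bot.snapshot("scene"); save(s,"s2",(200,140,420,320),3.6)
for q in("drawer_handle","drawer_in"): print(q,find(s,q)[:2])
for P in(st(S["hx"]+.022,0,.045),st(S["hx"],0,.062),st(-.136,0,.071)): print(px(s,P))
```

```text
[ 0.5813 -0.1863  0.2585] w 0.01 F [-0.6 -0.5  0.1] g 0.0 t 24.9
drawer_handle [(0.62, array([ 0.5661, -0.0914,  0.0633]), array([290., 253.]))]
drawer_in [(0.8, array([0.5449, 0.0428, 0.0075]), array([307., 229.])), (0.51, array([0.4908, 0.0869, 0.1051]), array([294., 183.]))]
[293.60317615 252.33502615]
[290.5065108  254.40864737]
[296.76040454 236.08990868]
```

View pics/s2.png

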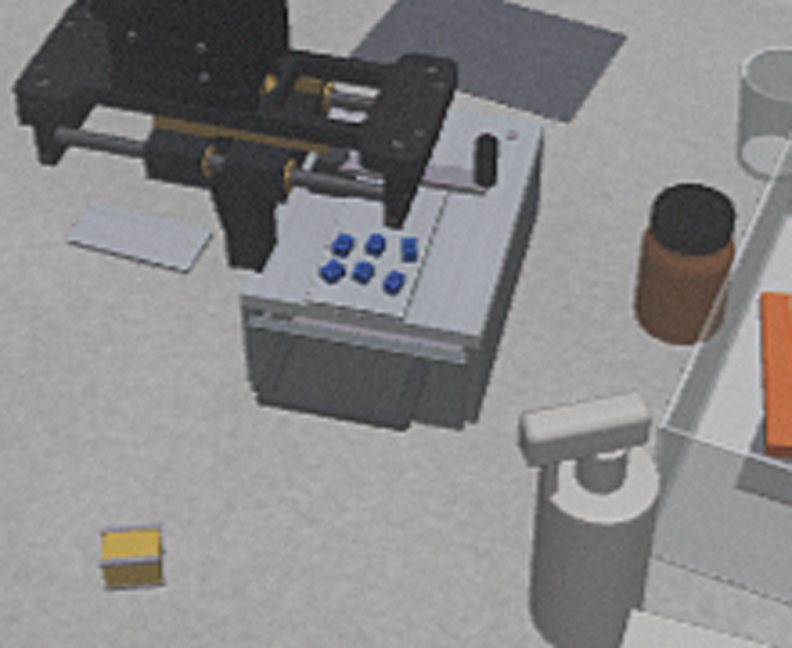

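Run:
```python
from h import *
bot.ungrasp()
p=st(S["hx"]-.02,0,.049); a=over(p,T)
print(bot.move_l(p,.1,max_force=12)); stat("down")
bot.grasp(15); stat("pinch")
s=bot.snapshot("scene"); save(s,"s3",(200,140,420,320),3.6); print(find(s,"drawer_handle")[:1])
```

```text
False
down [ 0.5711 -0.113   0.0495] w 0.998 F [-0.7  0.3  0.2] g 0.0 t 30.4
pinch [ 0.5707 -0.1129  0.049 ] w 0.006 F [-0.2 -0.1  0.1] g 0.0 t 31.9
[(0.73, array([ 0.5664, -0.0915,  0.0621]), array([290., 254.]))]
```

View pics/s3.png

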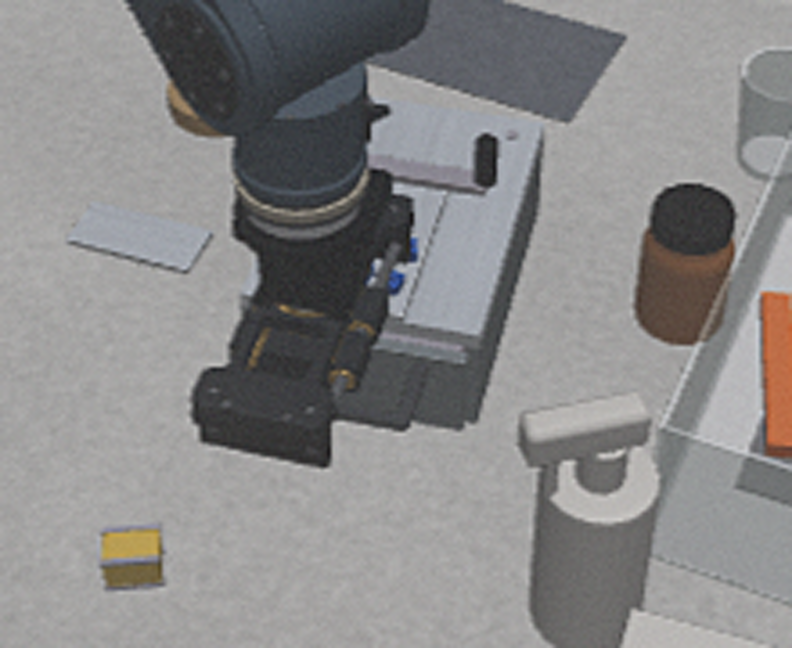

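The fingers closed on nothing at the reported handle position. I'll triangulate the handle from pixels myself, using clean views with the arm out of the way.

Run:
```python
from h import *
bot.ungrasp(); up(.28); bot.movep([.42,-.42,.3],rot(down([.42,-.42,.3],0)))
a=bot.snapshot("scene"); save(a,"a4",(255,180,345,270),6.6); b=bot.snapshot("top"); save(b,"b4",(300,170,390,250),6.6)
i=cv2.imread("pics/a4.png"); j=cv2.imread("pics/b4.png"); h=min(len(i),len(j)); cv2.imwrite("pics/ab4.png",cv2.resize(np.hstack([i[:h],j[:h]]),None,fx=.67,fy=.67,interpolation=cv2.INTER_AREA))
for z in(0,.03,.062): print(z,ray(a,292.5,254.5,z).round(3),ray(b,354,208.8,z).round(3))
print(find(a,"drawer_handle"),find(b,"drawer_handle"),find(a,"drawer_in")[:1])
```

```text
0 [ 0.546 -0.043  0.   ] [ 0.579 -0.101  0.   ]
0.03 [ 0.559 -0.067  0.03 ] [ 0.575 -0.098  0.03 ]
0.062 [ 0.572 -0.092  0.062] [ 0.569 -0.095  0.062]
[(0.9, array([ 0.5686, -0.0903,  0.0614]), array([291., 254.]))] [(0.87, array([ 0.5708, -0.0907,  0.0595]), array([352., 208.])), (0.72, array([0.5929, 0.1042, 0.1303]), array([275., 195.])), (0.71, array([ 0.6932, -0.3158, -0.0019]), array([430., 169.]))] [(0.68, array([0.5433, 0.0448, 0.0123]), array([307., 227.]))]
```

View pics/ab4.png

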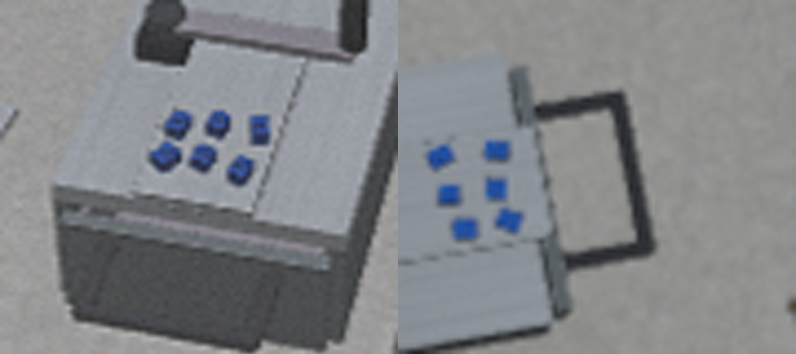

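The pixels confirm the bar at about (0.570, -0.092, 0.061). I'll probe its top from above with closed fingers.

Run:
```python
from h import *
bot.grasp(5)
p=st(S["hx"],0,.10); over(p,T+np.pi/2); bot.move_l(p,.15)
r=bot.move_l(st(S["hx"],0,.035),.03,max_force=4); stat(("probe",r))
s=bot.snapshot("scene"); save(s,"s5",(200,140,420,320),3.6)
```

```text
('probe', True) [ 0.5676 -0.0931  0.0423] w 0.008 F [0.7 1.3 5.9] g 2.6 t 42.6
```

View pics/s5.png

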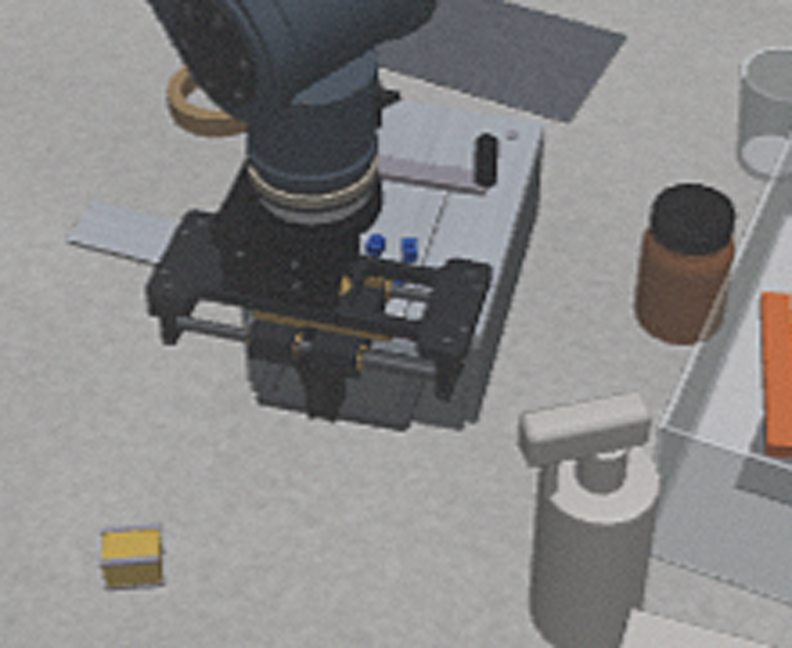

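The closed fingers touched the 67 mm bar top at a reported z of 0.042. The picture agrees, with the fingertip at crop (320,415), right at the bar. So the true fingertips are about 24.5 mm above the reported TCP, which explains both misses. I'll correct for this and verify it.

```bash
sed -i 's/\.05-\.107\*np.cos(c),\.114)/.05-.107*np.cos(c),.114-DZ)/' h.py; echo 'DZ=.0245' >> h.py
python3 - <<'E'
from h import *
up(.1)
z=.042-DZ
p=st(S["hx"]+.022,0,z); bot.move_l([p[0],p[1],.1],.1); print(bot.move_l(p,.06,max_force=8)); stat("hook")
for d in(.03,.06,.09,.12,.134):
    r=bot.move_l(st(S["hx"]+.022-d,0,z),.06,max_force=15); stat((d,r))
    if r: break
c=R2.T@(np.array(bot.current_tool_pos()[:2])-[S["x"],S["y"]]); print(c)
bot.move_l(st(c[0]+.008,0,z),.1); up()
# probe the bench for the tool length
q=[.42,-.33]; bot.movep([*q,.2],rot(down([*q,.2],0))); bot.move_l([*q,.03],.2); r=bot.move_l([*q,-.04],.02,max_force=4); stat(("bench",r)); up(.3)
bot.movep([.35,.0,.45],rot(down([.35,0,.45],0))) if bot.ik([.35,0,.45],rot(0)) else None
s=bot.snapshot("top"); save(s,"t6",(170,100,490,300),2.5); print(find(s,"drawer_handle")[:2],find(s,"scraper")[:3],find(s,"clamp_knob")[:1])
a=bot.snapshot("scene"); print(find(a,"drawer_handle")[:1],find(a,"scraper")[:2])
E
```

```text
False
hook [ 0.5646 -0.0715  0.0179] w 0.008 F [0.6 0.3 0.4] g 0.0 t 45.0
(0.03, False) [ 0.5686 -0.1015  0.0174] w 0.005 F [ 0.3 -0.4 -0.1] g 0.0 t 45.6
(0.06, False) [ 0.5736 -0.1311  0.0175] w 0.005 F [-0.3 -0.7 -0.5] g 0.0 t 46.3
(0.09, False) [ 0.5781 -0.1608  0.0175] w 0.009 F [-0.2  0.1  0.3] g 0.0 t 46.9
(0.12, True) [ 0.5807 -0.1797  0.0171] w 0.005 F [0.2 3.2 2.5] g 1.4 t 47.4
[-0.2733039   0.00042088]
('bench', True) [ 0.42   -0.33   -0.0245] w 0.005 F [0.3 0.2 4.1] g 2.3 t 53.3Traceback (most recent call last):
  File "<stdin>", line 12, in <module>
ValueError: The truth value of an array with more than one element is ambiguous. Use a.any() or a.all()
```

Run:
```python
from h import *
p=[.45,-.45,.3]; bot.movep(p,rot(down(p,0)))
s=bot.snapshot("top"); save(s,"t6",(170,100,490,300),2.5); print(find(s,"drawer_handle")[:2],find(s,"scraper")[:3],find(s,"clamp_knob")[:1])
a=bot.snapshot("scene"); print(find(a,"drawer_handle")[:1],find(a,"scraper")[:2])
```

```text
[(0.79, array([ 0.5882, -0.196 ,  0.0641]), array([393., 201.]))] [(0.88, array([ 0.5319, -0.3124,  0.0269]), array([434., 225.])), (0.73, array([ 0.4905, -0.2068,  0.0164]), array([395., 241.]))] [(0.64, array([0.5925, 0.1023, 0.1301]), array([276., 195.]))]
[(0.92, array([ 0.5893, -0.1975,  0.0629]), array([278., 292.]))] [(0.9, array([ 0.5316, -0.3137,  0.0199]), array([227., 338.])), (0.79, array([ 0.4877, -0.2103,  0.0128]), array([235., 295.]))]
```

View pics/t6.png

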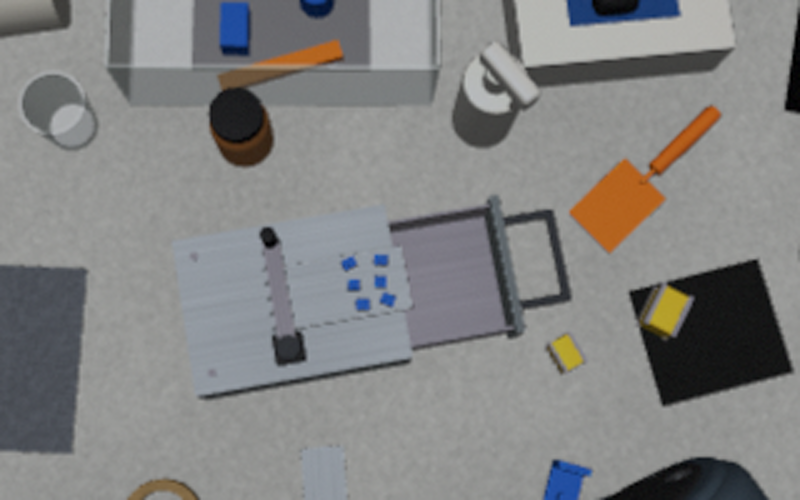

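The drawer is open by only about 105 mm, with its handle at crop (560,255), so I'll pull the rest. The scraper was knocked to the pad's edge, crop (667,310), so I'll measure it again and pick it up there.

Run:
```python
from h import *
z=.042-DZ; b=S["hx"]-.106
p=st(b+.024,0,z); over(p,T+np.pi/2); bot.move_l([p[0],p[1],.09],.2); print(bot.move_l(p,.08,max_force=8)); stat("hook")
for k in range(3):
    r=bot.move_l(st(S["hx"]-.108,0,z),.04,max_force=35); stat(r)
    if not r: break
c=R2.T@(np.array(bot.current_tool_pos()[:2])-[S["x"],S["y"]]); print(c)
bot.move_l(st(c[0]+.008,0,z),.1); up()
p=[.40,-.5,.3]; bot.movep(p,rot(down(p,0)))
hs=[];ss=[]
for n in("top","scene"):
  for k in(0,1):
    s=bot.snapshot(n); h=find(s,"drawer_handle"); g=[x for x in find(s,"scraper") if x[1][1]<-.26]
    if h: hs.append(h[0][1])
    if g: ss.append(g[0][1])
    if k==0:
      m=cv2.inRange(cv2.cvtColor(s["img"],cv2.COLOR_RGB2HSV),(18,110,60),(35,255,255)); cs,_=cv2.findContours(m,cv2.RETR_EXTERNAL,cv2.CHAIN_APPROX_NONE)
      for c in cs:
        P=np.array([ray(s,*q[0],.039)[:2] for q in c],dtype=np.float32)*1000
        r=cv2.minAreaRect(P)
        if cv2.contourArea(c)>30 and r[0][1]<-250 and r[0][0]<620: print(n,[np.round(v,1) for v in r])
print(np.array(hs).round(4).tolist(),[(R2.T@(h[:2]-[S["x"],S["y"]])).round(4).tolist() for h in hs],np.array(ss).round(4).tolist())
```

```text
False
hook [ 0.5807 -0.1743  0.0179] w 0.003 F [-0.8 -0.3  0.6] g 0.0 t 59.2
True [ 0.5808 -0.1792  0.0177] w 0.006 F [1.3 2.9 1.8] g 1.5 t 59.7
True [ 0.58   -0.1783  0.0174] w 0.002 F [1.5 4.  2.6] g 1.7 t 60.0
True [ 0.5791 -0.1772  0.0172] w 0.004 F [0.6 4.  2.6] g 1.8 t 60.5
[-0.27058107  0.00162275]
top [array([ 533.4, -313. ]), array([33.7, 51.5]), np.float64(60.2)]
scene [array([ 541.2, -324.3]), array([33.5, 61. ]), np.float64(61.6)]
[[0.5886, -0.194, 0.0596], [0.5869, -0.1964, 0.0608], [0.5858, -0.1961, 0.0619], [0.5872, -0.1969, 0.0654]] [[-0.2887, -0.0051], [-0.2908, -0.0031], [-0.2903, -0.002], [-0.2913, -0.0033]] [[0.5344, -0.315, 0.0226], [0.5308, -0.3158, 0.0252], [0.5327, -0.3141, 0.0207], [0.5327, -0.3154, 0.0189]]
```

The stop at bar station x ≈ -0.2905 equals -0.170 - 0.12. So the drawer is fully open now and must have started about 15 mm open. Next I grasp the scraper by its ends and make the first stroke.

```bash
cat >> h.py <<'E'
HZ=.014  # finger tips above the scraper's underside
def stroke(y,x0=-.038,x1=-.130,f=5):
    z=.099+HZ-DZ+.001
    off=down(st(x0,y,.2),T+np.pi/2); bot.movep(st(x0,y,.2),rot(off)); bot.move_l(st(x0,y,z+.015),.15)
    if bot.move_l(st(x0,y,z),.03,max_force=f):
        z=bot.current_tool_pos()[2]+.001; print("touched",z+DZ); bot.move_l(st(x0,y,z),.03)
    stat("start"); r=bot.move_l(st(x1,y,z),.06,max_force=25); stat(("end",r)); bot.pause(.2)
    bot.move_l(st(x1+.004,y,z+.004),.05); bot.move_l(st(x1,y,.2),.15)
E
python3 - <<'E'
from h import *
bot.ungrasp()
p=[.5327,-.315,.003+HZ-DZ]; over(p,np.radians(150.5),.2); print(bot.move_l([p[0],p[1],.04],.15)); print(bot.move_l(p,.05,max_force=8)); stat("at")
bot.grasp(45); stat("grip"); bot.move_l([p[0],p[1],.2],.15); stat("lift")
stroke(.014)
s=bot.snapshot("top"); save(s,"t7",(240,160,440,280),3.8)
E
```

```text
False
False
at [ 0.5329 -0.3152 -0.0072] w 1.0 F [-0.   0.1 -0.1] g 0.0 t 68.9
grip [ 0.5329 -0.3152 -0.0074] w 0.549 F [ 0.5 -0.1  0. ] g 44.9 t 69.6
lift [ 0.5321 -0.3145  0.1989] w 0.549 F [-0.2 -0.1 -1.2] g 44.9 t 71.2
start [0.531  0.0507 0.0894] w 0.549 F [-0.5  0.1 -1.3] g 44.9 t 74.0
('end', False) [ 0.545  -0.0398  0.0895] w 0.546 F [ 0.2  0.3 -1.9] g 44.9 t 75.6
```

View pics/t7.png

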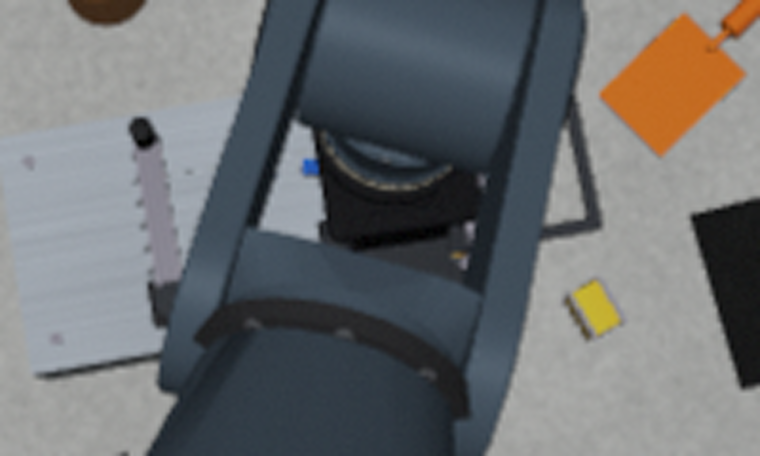

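The view is occluded, but one -y chip shows at (310,167) and the grip reads 48 mm, so it holds. Second stroke, then a centre stroke, then look.

Run:
```python
from h import *
stroke(-.014); stroke(0)
p=[.45,-.42,.3]; bot.movep(p,rot(down(p,0))); stat("hold")
s=bot.snapshot("top"); save(s,"t8",(250,160,430,270),4)
D=st(-.153,0,.01)
for n in("top","scene"):
  if n=="scene": s=bot.snapshot(n)
  for c,P,u in find(s,"chip0"): print(n,c,P,u,"drawer frame",(R2.T@(P[:2]-D[:2])).round(3))
```

```text
start [0.5587 0.0551 0.0894] w 0.552 F [ 1.1 -1.4 -1.3] g 44.9 t 78.9
('end', False) [ 0.5727 -0.0355  0.0895] w 0.551 F [ 0.8  0.4 -1.4] g 44.9 t 80.6
start [0.5448 0.0529 0.0894] w 0.548 F [-0.3 -0.1 -0.9] g 44.9 t 83.8
('end', False) [ 0.5589 -0.0377  0.0895] w 0.544 F [ 0.7  0.5 -1.6] g 44.9 t 85.5
hold [ 0.4505 -0.4186  0.2994] w 0.549 F [-0.3  1.1 -1.2] g 44.9 t 88.3
top 0.6 [ 0.5864 -0.0563  0.0164] [338. 205.] drawer frame [ 0.001 -0.024]
top 0.52 [ 0.5667 -0.0566  0.0116] [338. 213.] drawer frame [ 0.003 -0.005]
top 0.48 [ 0.5896 -0.0767  0.0158] [346. 204.] drawer frame [-0.02  -0.024]
top 0.37 [ 0.5629 -0.0785  0.0159] [346. 214.] drawer frame [-0.018  0.002]
scene 0.6 [ 0.5939 -0.0759  0.0169] [305. 266.] drawer frame [-0.02  -0.029]
scene 0.6 [ 0.5648 -0.0734  0.0162] [294. 261.] drawer frame [-0.013 -0.   ]
scene 0.55 [ 0.5408 -0.0643  0.0173] [286. 255.] drawer frame [-0.     0.022]
scene 0.53 [ 0.5652 -0.0535  0.0141] [298. 256.] drawer frame [ 0.007 -0.004]
scene 0.5 [ 0.5827 -0.0575  0.0171] [304. 259.] drawer frame [ 0.   -0.02]
scene 0.45 [ 0.5429 -0.0917  0.0151] [282. 264.] drawer frame [-0.028  0.024]
```

View pics/t8.png

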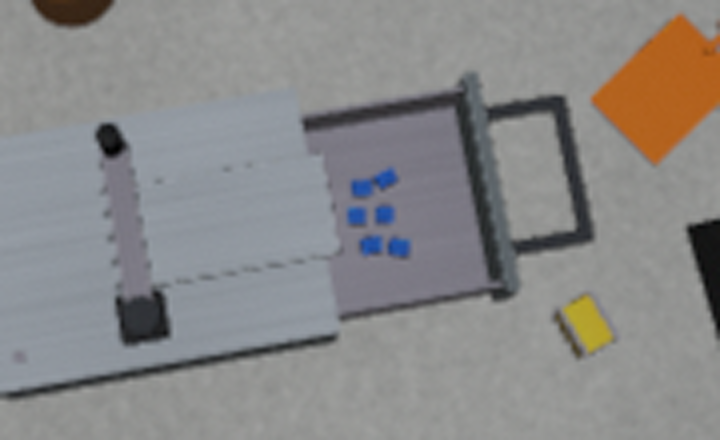

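All six chips are in the drawer (crop x 345-410, y 170-255), and the plate face is clean and still clamped. Next I put the scraper back on the pad, open the lever and shut the drawer.

Run:
```python
from h import *
p=[.5165,-.370]; over(p,np.radians(150.5),.2); bot.move_l([*p,.02],.15)
print(bot.move_l([*p,.0035+HZ-DZ],.04,max_force=6)); stat("place"); bot.ungrasp(); up()
swing(0.0,1.74)
bot.grasp(5)
z=.042-DZ; q=st(-.2905-.032,0,z); over(q,T+np.pi/2); bot.move_l([q[0],q[1],.1],.2); print(bot.move_l(q,.1,max_force=8))
r=bot.move_l(st(-.1855,0,z),.06,max_force=20); stat(("shut",r)); c=R2.T@(np.array(bot.current_tool_pos()[:2])-[S["x"],S["y"]]); print(c)
bot.move_l(st(c[0]-.01,0,z),.1); up()
p=[.42,-.45,.3]; bot.movep(p,rot(down(p,0)))
for n in("top","scene"):
    s=bot.snapshot(n)
    for k in("drawer_handle","clamp_knob","scraper","plate"): print(n,k,[(a,P,(R2.T@(P[:2]-[S["x"],S["y"]])).round(4)) for a,P,u in find(s,k)[:2]])
    if n=="top": save(s,"t9",(220,140,540,320),2.4)
```

```text
True
place [ 0.5159 -0.3694 -0.0074] w 0.547 F [-0.1 -0.3  4.7] g 44.9 t 91.2
knob [0.595  0.1007 0.0894] w 0.176 F [0.5 5.9 0.3] g 15.0 t 98.0
swung [0.4554 0.1843 0.0895] w 0.174 F [-2.2  6.1 -1.6] g 15.0 t 101.7
False
('shut', False) [ 0.5677 -0.0932  0.0175] w 0.004 F [-0.8 -1.9  0.3] g 0.6 t 111.5
[-1.85786618e-01 -5.69025426e-05]
top drawer_handle [(0.79, array([ 0.5663, -0.0763,  0.0594]), array([-0.1689, -0.0013])), (0.32, array([ 7.300e-01,  1.378e-01, -7.000e-04]), array([ 0.0173, -0.1961]))]
top clamp_knob [(0.98, array([0.457 , 0.1848, 0.126 ]), array([0.1059, 0.0664])), (0.37, array([ 0.6951, -0.3114,  0.002 ]), array([-0.4211, -0.0922]))]
top scraper [(0.68, array([ 0.4905, -0.2083,  0.0156]), array([-0.2876,  0.094 ])), (0.62, array([ 0.5122, -0.3702,  0.0254]), array([-0.4509,  0.0976]))]
top plate [(0.65, array([ 0.3179,  0.2154, -0.0019]), array([0.1576, 0.1991])), (0.64, array([0.546 , 0.0285, 0.0879]), array([-0.0622,  0.0026]))]
scene drawer_handle [(0.94, array([ 0.5637, -0.0799,  0.0644]), array([-0.1721,  0.0018]))]
scene clamp_knob [(0.79, array([0.4562, 0.1869, 0.1262]), array([0.1081, 0.0669]))]
scene scraper [(0.83, array([ 0.4873, -0.2059,  0.0179]), array([-0.2848,  0.0968])), (0.65, array([ 0.5147, -0.3712,  0.019 ]), array([-0.4523,  0.0952]))]
scene plate [(0.95, array([0.3472, 0.0428, 0.    ]), array([-0.0174,  0.1968])), (0.81, array([0.5502, 0.031 , 0.0837]), array([-0.0604, -0.0019]))]
```

View pics/t9.png

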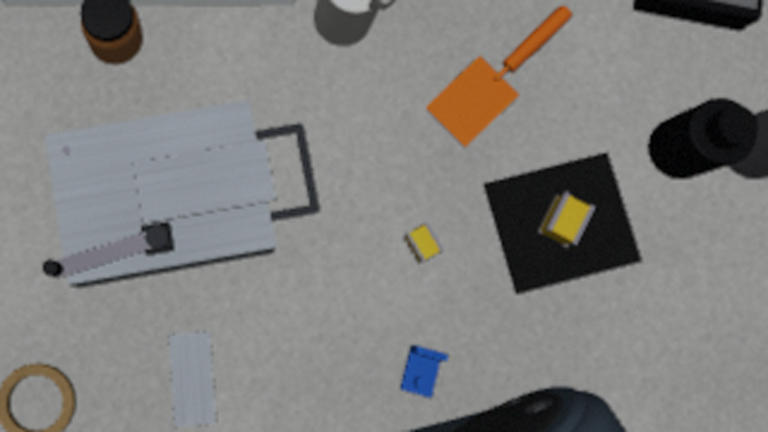

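The drawer is shut (handle at crop (310,170)), the lever is fully open (knob at (53,268)) and the scraper is centred on the pad (568,218). Now the plate goes to the mat, then a final firm push on the drawer.

Run:
```python
from h import *
# seat the drawer
bot.grasp(5); z=.042-DZ; q=st(-.205,0,z); over(q,T+np.pi/2); bot.move_l([q[0],q[1],.1],.2); print(bot.move_l(q,.1,max_force=8))
r=bot.move_l(st(-.172,0,z),.03,max_force=12); stat(("seat",r)); c=R2.T@(np.array(bot.current_tool_pos()[:2])-[S["x"],S["y"]]); print(c)
bot.move_l(st(c[0]-.012,0,z),.1); up()
bot.ungrasp()
q=st(-.058,0,.0868-DZ); a=over(q,T+np.pi/2); bot.move_l([q[0],q[1],.1],.2); print(bot.move_l(q,.05,max_force=8)); stat("at plate")
bot.grasp(40); stat("grip"); bot.move_l([q[0],q[1],.15],.1); stat("lift"); up(.2)
m=[.488,.379]; over(m,np.pi/2,.2); stat("over mat"); bot.move_l([*m,.02],.12); r=bot.move_l([*m,.0045-DZ],.03,max_force=5); stat(("put",r))
bot.ungrasp(); up()
p=[.42,-.45,.3]; bot.movep(p,rot(down(p,0)))
for n in("top","scene"):
    s=bot.snapshot(n)
    for k in("drawer_handle","clamp_knob","scraper","plate","mat_top"): print(n,k,[(a,P,(R2.T@(P[:2]-[S["x"],S["y"]])).round(4)) for a,P,u in find(s,k)[:2]])
    if n=="scene": save(s,"s10",(160,120,440,400),2.1)
```

```text
False
('seat', True) [ 0.5678 -0.0932  0.0175] w 0.003 F [-0.9 -2.4  1.2] g 1.3 t 119.3
[-1.85849598e-01 -1.06516555e-04]
False
at plate [0.5481 0.0331 0.0623] w 0.999 F [-0.4 -1.   0.1] g 0.0 t 125.0
grip [0.5481 0.0331 0.0625] w 0.726 F [ 0.1 -0.3  0.6] g 39.9 t 125.5
lift [0.5472 0.0332 0.1494] w 0.729 F [ 0.3 -0.  -2.8] g 39.9 t 126.5
over mat [0.4883 0.3779 0.1994] w 0.729 F [ 0.6 -0.1 -2.6] g 39.9 t 128.2
('put', True) [ 0.4878  0.3789 -0.0195] w 0.729 F [-0.4 -0.3  5.7] g 39.9 t 131.2
top drawer_handle [(0.61, array([ 0.5656, -0.0755,  0.0625]), array([-0.168 , -0.0007]))]
top clamp_knob [(0.83, array([0.4564, 0.1873, 0.1281]), array([0.1085, 0.0666])), (0.29, array([0.5384, 0.0905, 0.0017]), array([0.0002, 0.0005]))]
top scraper [(0.7, array([ 0.5156, -0.366 ,  0.0251]), array([-0.4473,  0.0935])), (0.47, array([ 0.4916, -0.2087,  0.0167]), array([-0.2882,  0.093 ]))]
top plate [(0.85, array([0.4863, 0.3747, 0.007 ]), array([0.289 , 0.0081])), (0.7, array([ 0.3439,  0.0444, -0.0026]), array([-0.0153,  0.1998]))]
top mat_top [(0.87, array([0.4902, 0.3783, 0.0043]), array([0.292 , 0.0037]))]
scene drawer_handle [(0.77, array([ 0.5619, -0.0813,  0.0667]), array([-0.1732,  0.0038]))]
scene clamp_knob [(0.67, array([0.4577, 0.1853, 0.1253]), array([0.1063, 0.0656]))]
scene scraper [(0.67, array([ 0.5132, -0.3688,  0.0181]), array([-0.4497,  0.0964])), (0.56, array([ 0.4898, -0.2083,  0.0143]), array([-0.2875,  0.0947]))]
scene plate [(0.89, array([ 0.3467,  0.0443, -0.0033]), array([-0.0159,  0.1971])), (0.75, array([0.486 , 0.3804, 0.0029]), array([0.2947, 0.0075]))]
scene mat_top [(0.73, array([0.4915, 0.3776, 0.0012]), array([0.2911, 0.0025])), (0.48, array([ 0.3139,  0.217 , -0.0007]), array([0.1598, 0.2028]))]
```

View pics/s10.png

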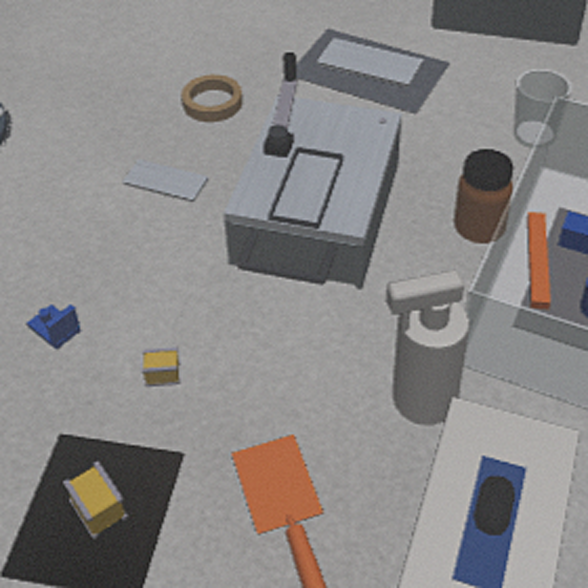

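The plate lies flat on the mat at (370,60), and the nest is empty. The drawer is against its stop at (280,270), the lever is open, the scraper is on the pad at (97,497), and no bystander has moved. Handing in.

```bash
python3 -c "
from station import bot
print(bot.job_done(), bot.current_clock())"
```

```text
the job is handed in; nothing more can be done
the job is handed in; nothing more can be done
```

The job is handed in, with no verdict returned: all six chips were in the drawer when last seen before I shut it, the lever is open, the plate lies face up on the drying mat, the scraper is on its pad and the bystanders look unmoved.

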